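Weigh a reagent bottle on the beam balance

TASK

Weigh the white bottle with the red cap on the beam balance: set it gently upright on the round pan, well on it, then slide the brass counterpoise along the beam until the beam, let go of, comes to rest level with its red pointer inside the green zero field of the end scale. Leave the bottle standing on the pan, take your hand off everything, and do not disturb the other things on the bench.

Things in the scene. Friction and masses are not known exactly. Their poses are not given: they have to be found in the camera images.
- red_cap_bottle: the loose bottle to weigh: white plastic, red screw cap, 126 mm tall, origin under its centre, z up. A plain cylinder 59 mm across up to 81 mm, then a sloping shoulder and the cap, about 30 mm across. Grip the straight wall high enough that the gripper's palm clears the cap. It weighs 0.22 to 0.45 kg: how much is hidden and differs every time
- bottle_center (a point): point on the axis of the red-capped bottle, half-way up (63 mm above its underside)
- balance_pivot (a point): fulcrum of the beam balance, a fixed grey instrument with a cast foot 100 mm wide and 400 mm long; 112 mm above the bench. Axes: x to the back, y along the level beam towards the pan, z up. The pan's centre is 90 mm from here along +y; the graduated aluminium beam, 7 mm thick and 16 mm high, runs 255 mm along -y to the red pointer
- pan: the pan with its stem, origin on its knife edge at beam height, 28 mm below the pan's upper face. A parallelogram keeps it level while it rises or sinks with the beam, so it does not matter where on the pan the load stands
- pan_top (a point): centre of the upper face of the round flat steel pan, 124 mm across, 140 mm above the bench when the beam is level; it moves up and down by 8 mm with the beam and is free to sink under the bottle until the beam meets its stop
- poise_knob (a point): centre of the finger grip of the brass counterpoise: an upright dark cylinder 28 mm across and 36 mm tall (its top is 18 mm above this point); below it, from 22 mm under this point, the brass saddle, 32 mm across the beam and 34 mm along it. It tilts, rises and sinks with the beam; 153 mm above the bench when level
- poise (a joint): how far the counterpoise is slid out along the beam, in m: 0 (50 mm from the fulcrum) to 0.16 (far end), growing away from the pan. It slides with about 1 N of friction and stays where it is left. It weighs 0.30 kg; with the pan empty the beam is level at 0, so a bottle of m kg needs 0.30 m per kg (0.067 to 0.135 m)
- beam (a joint): tilt of the beam in rad, 0 level; positive: pointer low, pan high (counterpoise too far out). Stops at -0.09 and +0.09. Between them the free beam swings, damped, and rests after about 1.5 s at about 5.9 rad per m of counterpoise error, so such a reading tells how far to slide it. Any touch on counterpoise or beam falsifies it. The green field spans -0.02 to +0.02
- beam_pointer (a point): tip of the red pointer at the far end of the beam, 267 mm from the fulcrum. Behind it the white end scale with the green zero field, on a grey post 180 mm high; the pointer stands in the middle of the green field when the beam is level
- flask: bystander: small stoppered glass flask, 54 mm across, 103 mm tall, origin under its centre
- dropper: bystander: green dropper bottle with red teat, 38 mm across, 109 mm tall, origin under its centre
- dish: bystander: petri dish with lid, 64 mm across, 17 mm high, origin under its centre
- crucible: bystander: open white porcelain crucible, 42 mm across, 33 mm tall, origin under its centre, in front of the balance
- wash_bottle: bystander: white wash bottle, 67 mm across, 210 mm tall, origin under its centre, behind the balance
- beaker_500: bystander: glass beaker, 96 mm across, 118 mm tall, origin under its centre, behind the balance

How it is judged:
By the outcome, as a careful person would: the job done as asked, in the order asked, and still so for the second after the job is handed in, with the robot touching nothing.
It also fails if it takes over 72 s, if anything falls off the work surface, if the arm or the gripper's body presses on something with over 40 N, if the wrist force passes 120 N, or if a joint passes its speed limit or range.

ROBOT

A 7-joint arm with a two-finger parallel gripper is mounted at the origin on a cart in front of the work surface, level with it; the furniture and walls round the work are solid. World frame = base frame: x ahead of the robot, y to its left, z up, the work surface at z = 0. Lengths are in mm, angles in rad, forces in N, time in s.
With the tool pointing down it reaches from about 425 to 1025 mm from the base axis. Payload 9.4 kg.
Tool frame: the origin (TCP) lies midway between the tips of the shut fingers; the grasp point (between the pads) lies 19 mm behind it; z points along the fingers, y is the direction in which the jaws open and shut (so a half turn about z gives the same grasp; the last joint's range is limited). The gripper opens to 85 mm and grips with 20 to 120 N. Pads are 22 mm wide; open, the fingers measure 114 mm over their backs; the gripper's body (76 mm by 85 mm) begins 54 mm behind the grasp point. The pads swing forward as they close: fully open they stand 13 mm farther back than shut.
Start: joints at [1.026, 0.599, -0.003, 1.599, 0.002, 0.943, -0.08], TCP at [326.911, -647.112, 231.275] pointing down, gripper open.
Joint ranges: [-2.57, 2.57], [-0.35, 1.97], [-1.29, 1.29], [0.11, 2.56], [-1.05, 4.19], [0.11, 1.86], [-2.63, 2.63]. Speed limits (rad/s): [2.22, 2.22, 3.01, 3.01, 3.14, 3.14, 3.14].

INTERFACE

Orientations are given as a 3x3 rotation matrix whose columns are the frame's x, y, z axes.
In Python, from bench import bot, get_image, camera_model, spotter gives the robot as it stands.
- The arm moves only by the shell command python3 -m inch 'ROWS'. ROWS is JSON, a list of rows, each a list of 7 numbers: the shift along the tool's x, y, z in cm, then the turn, a rotation vector about the tool's x, y, z in degrees, then the opening, from -1 (shut) to 1 (fully open), so that 0 is half open. A call has 1 to 20 rows; each row is the pose to reach, as a shift and turn from the pose measured when the call began, along the tool's axes at that moment; what a row does not reach only later rows make up. A row lasts 1/12 s, in which the tool goes at most 41.7 mm and 7.16 degrees, less where a joint would pass 70% of its speed; a pose out of reach is approached as far as the arm can. A call with a gripper value outside its range is refused whole. The fingers move at their own pace and stop on an object; the grip force is fixed at half the most. Time passes only in rows, so rows that repeat a pose let the fingers close. It gives the time, the measured TCP pose, the force and the opening at its end, in the units of the state.
- bot.sense(): the state, without advancing time (a new reading comes with each control period).
- get_image(name): name is "scene" or "side" or "wrist"; returns the picture (400x640x3 uint8, red, green, blue); there is no depth.
- camera_model(name): a dict with "K" (3x3 intrinsics, pixels), "eye" and "rotation" of the camera in the world. Camera axes: x right, y up, looking along -z (the intrinsics and any distortion apply to the point x, -y, -z); pixel columns grow to the right and rows downward; lengths in mm; the calibration is good to about 2 mm. A picture is of the moment at which its call begins: read the wrist's pose just before it. camera_model takes no time and is no camera call; for the wrist camera it gives the pose at the moment of the call.
- bot.job_done(): hands the job in, once; it reports no verdict.
Trained networks look in the newest picture that a camera, given by its name, has taken for a name from the list of things; names that differ only in an ending like _2 or _b are one class to them, and where a whole thing is asked for, a point or a joint stands for the part that bears it (a point fixed in the world has none). Each returns a list of dicts, best first, with "score" (0 to 1); they miss things now and then, are a little off and sometimes report something else, mostly with a low value. They report only what shows in the picture. A call takes as long as a camera call.
- spotter.outline_of(query, camera): "mask" (400x640 bool, what is visible of it) and "box" ([left, top, width, height] in pixels, round what is visible of it).
The state is a dict: "t": time; "joint_pos": joint angles; "joint_vel": joint speeds; "effort": joint torques, N m; "ee_pos": TCP position; "tcp_rot": TCP orientation; "ft_force": force on the tool from outside, world axes, zero at the start; "torque": the same for the moment, N m; "grip_width": finger opening in mm.
Only numpy, scipy, OpenCV 4.12 (cv2) and the standard library are available. Lean on these libraries where they do the work, as an engineer would, in place of code of your own. Each camera call takes 0.05 s, during which the arm holds its last target.

## Working session

There is one attempt and no reset: what is moved stays moved. The work goes in short steps, Python scripts to look and compute and a shell command to move; the robot and the scene stay as the last step left them, time stands still between calls to the robot, and variables do not carry over. Pictures are saved under pics/ and viewed, and the job is handed in when it is done.

```bash
mkdir -p pics; ls; python3 - <<'E'
from bench import bot,get_image,camera_model,spotter
import cv2,numpy as np
s=bot.sense();print(s['t'],s['ee_pos'],s['tcp_rot'],s['grip_width'],s['ft_force'])
for c in['scene','side','wrist']:
    m=camera_model(c);print(c,m)
    cv2.imwrite(f'pics/{c}0.png',get_image(c)[:,:,::-1])
E
```

```text
pics
0.0 [ 326.66834525 -646.71069415  230.41466207] [[ 8.92560671e-01  4.50926536e-01 -8.41258740e-04]
 [ 4.50927294e-01 -8.92559706e-01  1.32145603e-03]
 [-1.54994064e-04 -1.55882621e-03 -9.99998773e-01]] 85.17224894810231 [ 0.62471082 -0.67738673 -1.40859253]
scene {'K': array([[433.08922095,   0.        , 316.75528431],
       [  0.        , 433.08922095, 197.38607263],
       [  0.        ,   0.        ,   1.        ]]), 'eye': array([-151.33538188,  517.22123039, 1122.33440452]), 'rotation': array([[-0.52249818,  0.64688467, -0.55546006],
       [-0.85261619, -0.3914907 ,  0.34609343],
       [ 0.00642509,  0.65442743,  0.75609752]])}
side {'K': array([[411.0607429 ,   0.        , 319.44239123],
       [  0.        , 411.0607429 , 202.12046614],
       [  0.        ,   0.        ,   1.        ]]), 'eye': array([ 450.12418506, 1006.23702547,  549.74771617]), 'rotation': array([[-0.9896208 ,  0.054331  , -0.1330369 ],
       [-0.14360412, -0.40830442,  0.90147954],
       [-0.00534127,  0.91122755,  0.4118687 ]])}
wrist {'K': array([[329.56702648,   0.        , 317.5754206 ],
       [  0.        , 329.56702648, 197.08279497],
       [  0.        ,   0.        ,   1.        ]]), 'eye': array([ 398.62093987, -611.13129256,  373.88751987]), 'rotation': array([[ 4.51594456e-01,  8.47188190e-01,  2.79883223e-01],
       [-8.92223128e-01,  4.29004173e-01,  1.41043642e-01],
       [-5.80563252e-04, -3.13412812e-01,  9.49616803e-01]])}
```

View pics/scene0.png

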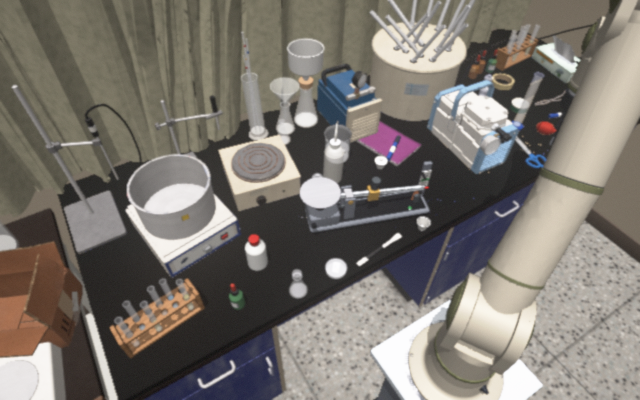

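View pics/side0.png

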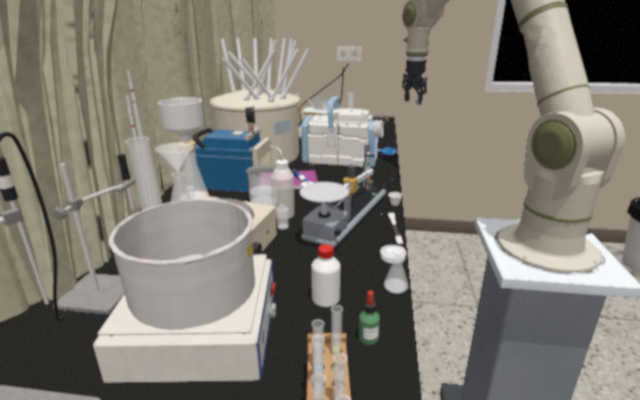

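View pics/wrist0.png

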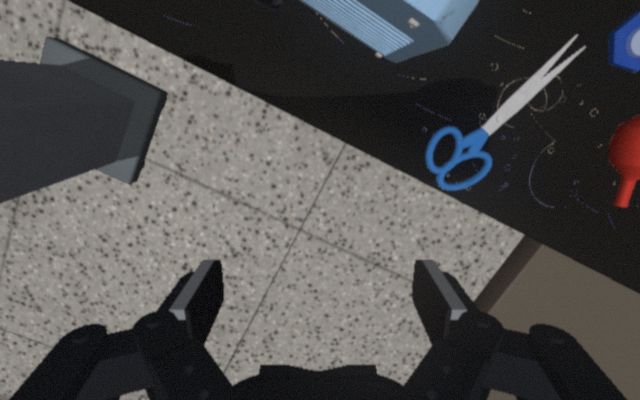

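The scene view shows the red-capped bottle at (257,255), the pan at (320,192), the poise near (375,188) and the pointer post at (427,178). The side view shows the same bottle at (326,278), with the dropper in front at (369,320).

```bash
cat > h.py <<'E'
from bench import bot,get_image,camera_model,spotter
import cv2,numpy as np
def proj(m,P):
    P=np.atleast_2d(P).astype(float)
    q=(P-m['eye'])@m['rotation']; q=q*[1,-1,-1]
    u=q@m['K'].T; return u[:,:2]/u[:,2:]
def ray(m,uv):
    d=np.linalg.inv(m['K'])@[uv[0],uv[1],1.]; d=d*[1,-1,-1]
    d=m['rotation']@d; return m['eye'],d/np.linalg.norm(d)
def atz(m,uv,z):
    e,d=ray(m,uv); return e+d*(z-e[2])/d[2]
def tri(rs):
    A=np.zeros((3,3));b=np.zeros(3)
    for e,d in rs:
        M=np.eye(3)-np.outer(d,d);A+=M;b+=M@e
    p=np.linalg.solve(A,b)
    return p,[np.linalg.norm((np.eye(3)-np.outer(d,d))@(p-e)) for e,d in rs]
E
python3 - <<'E'
from h import *
cs=['scene','side']
for c in cs: get_image(c)
M={c:camera_model(c) for c in cs}
for n in['red_cap_bottle','pan_top','poise_knob','beam_pointer','crucible','flask','dropper','dish','wash_bottle','beaker_500']:
    C={}
    for c in cs:
        if n in('flask','dropper','dish','wash_bottle','beaker_500','crucible') and c=='side':continue
        r=spotter.outline_of(n,c)
        if not r: print(n,c,'none');continue
        r=r[0];ys,xs=np.nonzero(r['mask']);C[c]=ray(M[c],(xs.mean(),ys.mean()))
        b=r['box']
        print(n,c,round(r['score'],2),b,xs.mean().round(1),ys.mean().round(1),'z0 base',atz(M[c],(xs.mean(),b[1]+b[3]),0).round())
    if len(C)==2: print('   tri',tri(list(C.values())))
print(bot.sense()['t'])
E
```

```text
red_cap_bottle scene 0.83 [245.9, 236.6, 21.8, 35.0] 255.8 253.1 z0 base [518. 312.   0.]
red_cap_bottle side 0.93 [311.8, 244.5, 27.5, 63.7] 325.4 278.0 z0 base [539. 328.   0.]
   tri (array([543.8551049 , 293.31457755,  50.54059543]), [np.float64(0.16938893733163649), np.float64(0.1693889373314828)])
pan_top scene 0.59 [299.2, 174.9, 40.1, 33.2] 319.8 192.6 z0 base [627.  20.   0.]
pan_top side 0.94 [300.3, 182.1, 50.8, 33.2] 323.9 193.9 z0 base [ 600. -103.    0.]
   tri (array([581.05927242,  49.57217388, 137.89957386]), [np.float64(2.0263114922867436), np.float64(2.0263114922867294)])
poise_knob scene 0.51 [370.4, 177.4, 11.2, 21.6] 373.3 188.6 z0 base [ 567. -158.    0.]
poise_knob side 0.72 [343.8, 164.1, 15.5, 27.9] 351.5 177.5 z0 base [ 531. -295.    0.]
   tri (array([ 520.84589041, -108.23785743,  124.58483332]), [np.float64(0.4413381467122103), np.float64(0.4413381467123463)])
beam_pointer scene 0.55 [301.4, 175.5, 120.1, 32.0] 341.8 191.7 z0 base [591. -45.   0.]
beam_pointer side 0.66 [300.2, 166.0, 73.3, 47.2] 334.2 188.8 z0 base [ 571. -121.    0.]
   tri (array([561.01625312, -17.69342634, 124.31670172]), [np.float64(0.4211037087299914), np.float64(0.42110370872985314)])
crucible scene none
flask scene 0.95 [288.9, 269.6, 16.5, 27.7] 297.5 285.8 z0 base [380. 248.   0.]
dropper scene 0.84 [229.5, 285.4, 13.2, 27.3] 235.7 297.5 z0 base [428. 418.   0.]
dish scene 0.71 [324.2, 257.4, 20.7, 21.9] 335.2 268.2 z0 base [373. 124.   0.]
wash_bottle scene 0.73 [369.4, 173.3, 14.4, 27.3] 373.7 188.8 z0 base [ 560. -155.    0.]
beaker_500 scene 0.61 [325.6, 129.6, 24.7, 32.4] 338.8 138.0 z0 base [ 778. -156.    0.]
0.95
```

```bash
python3 - <<'E'
import cv2
a=cv2.imread('pics/scene0.png')[150:240,290:440];b=cv2.imread('pics/side0.png')[150:250,290:410]
cv2.imwrite('pics/sc_crop.png',cv2.resize(a,None,fx=5,fy=5,interpolation=cv2.INTER_CUBIC))
cv2.imwrite('pics/sd_crop.png',cv2.resize(b,None,fx=5,fy=5,interpolation=cv2.INTER_CUBIC))
E
```

```text
(no output)
```

View pics/sc_crop.png

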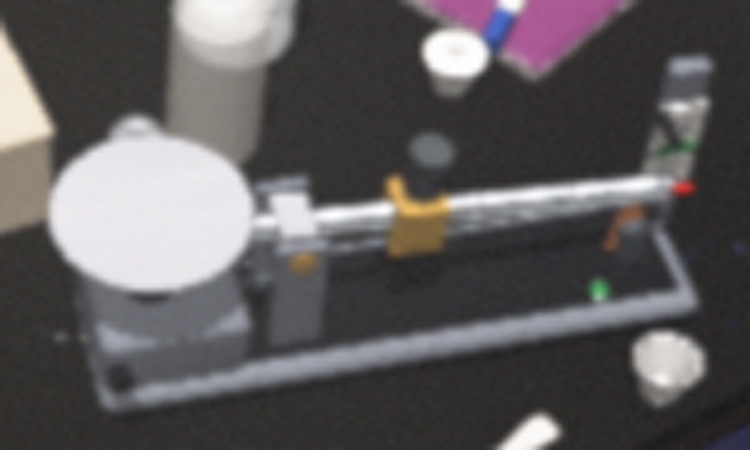

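View pics/sd_crop.png

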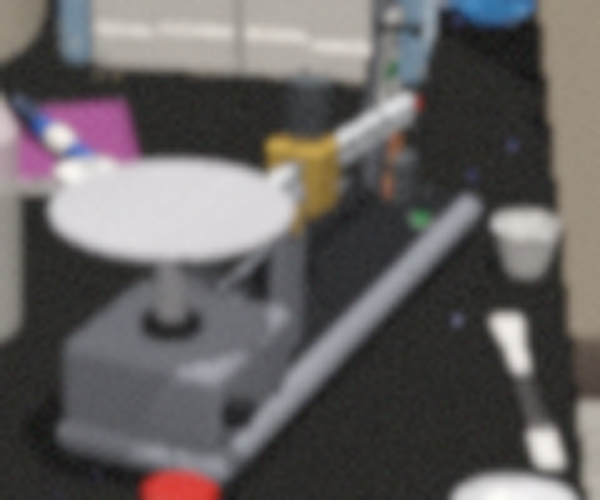

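The crops show the pointer tip at scene (428,187) and side (374,170), and the knob centre at scene (376.4,183) and side (352,170). The pan is clear.

```bash
python3 - <<'E'
from h import *
S=camera_model('scene');D=camera_model('side')
T=lambda a,b:tri([ray(S,a),ray(D,b)])
pt=T((428.4,187.4),(374,170.4));kn=T((376.4,183),(352.4,170));pan=T((290+151/5,150+212/5),(290+172/5,150+209/5))
print(pt,kn,pan)
P=pan[0];Q=pt[0];d=(P-Q)[:2];print(np.linalg.norm(d),d/np.linalg.norm(d)); y=d/np.linalg.norm(d)
piv=P[:2]-90*y;print(piv,(piv-kn[0][:2])@y)
for p,z in[((376.4,183),153)]:
  print(atz(S,p,z),atz(D,(352.4,170),z))
for nm,cc in(('crop',(664,395)),):
  print(atz(S,(290+664/5,150+395/5),0))
E
```

```text
(array([ 458.886989  , -288.79734468,   84.8792738 ]), [np.float64(1.0045121458200732), np.float64(1.004512145819921)]) (array([ 519.91320514, -116.84085627,  145.21433966]), [np.float64(1.2537677517767807), np.float64(1.253767751776798)]) (array([578.85279528,  49.96591836, 142.97626005]), [np.float64(0.7225585804581394), np.float64(0.7225585804581635)])
359.37771642528895 [0.33381537 0.94263848]
[548.80941176 -34.87154451] 86.91342511938763
[ 516.04173998 -112.53034569  153.        ] [517.51510417 -92.83571477 153.        ]
[ 380.67194601 -219.00087812    0.        ]
```

```bash
python3 - <<'E'
from h import *
S=camera_model('scene');D=camera_model('side')
print('pot rim S',[atz(S,p,200).round() for p in((212,195),(205,222),(170,238))],'hotplate corner top',atz(S,(236,228),90).round())
print('pot rim D right',atz(D,(253,195),200).round(), 'hotplate',atz(D,(272,300),80).round())
print('wash tri',tri([ray(S,(336,142)),ray(D,(281,165))]))
for n,z in(('flask',50),('dropper',50),('dish',8)):pass
print('wb side base',atz(D,(283,227),0))
import json
b=tri([ray(S,(254,239)),ray(D,(326.5,249))]);print('cap',b)
E
```

```text
pot rim S [array([687., 344., 200.]), array([607., 397., 200.]), array([605., 494., 200.])] hotplate corner top [629. 312.  90.]
pot rim D right [710. 223. 200.] hotplate [625. 417.  80.]
wash tri (array([ 728.98798622, -105.27646506,  156.22446046]), [np.float64(2.6928767916049785), np.float64(2.692876791604766)])
wb side base [706.39118443 -11.88382672   0.        ]
cap (array([542.4928703 , 291.73363839, 120.67103731]), [np.float64(1.1249664000834485), np.float64(1.1249664000834634)])
```

```bash
python3 -m inch '[[6,-7,-1,0,0,-10,1],[30,-36,-1,0,0,-60,1],[61.7,-74.1,-1,0,0,-133.7,1],[61.7,-74.1,-1,0,0,-133.7,1],[61.7,-74.1,-1,0,0,-133.7,1],[61.7,-74.1,-1,0,0,-133.7,1],[61.7,-74.1,-1,0,0,-133.7,1],[61.7,-74.1,-1,0,0,-133.7,1],[61.7,-74.1,-1,0,0,-133.7,1],[61.7,-74.1,-1,0,0,-133.7,1],[61.7,-74.1,-1,0,0,-133.7,1],[61.7,-74.1,-1,0,0,-133.7,1],[61.7,-74.1,-1,0,0,-133.7,1],[61.7,-74.1,-1,0,0,-133.7,1],[61.7,-74.1,-1,0,0,-133.7,1],[61.7,-74.1,-1,0,0,-133.7,1],[61.7,-74.1,-1,0,0,-133.7,1],[61.7,-74.1,-1,0,0,-133.7,1],[61.7,-74.1,-1,0,0,-133.7,1],[61.7,-74.1,-1,0,0,-133.7,1]]'
cat > st.py <<'E'
import sys
from h import *
def st():
    s=bot.sense();print('t',round(s['t'],2),'p',s['ee_pos'].round(1),'R',s['tcp_rot'].round(3).tolist(),'w',round(s['grip_width'],1),'F',s['ft_force'].round(1),'j',np.round(s['joint_pos'],2));return s
def delta(s,target,ybeam=None):
    d=np.array(target)-s['ee_pos'];R=s['tcp_rot'];print('shift cm',(R.T@d/10).round(2))
    # turn to make tool y along given world dir & z down
    if ybeam is not None:
        from scipy.spatial.transform import Rotation as Ro
        y=np.array([*ybeam,0.]);y/=np.linalg.norm(y);z=np.array([0,0,-1.])
        best=[]
        for sg in(1,-1):
            G=np.stack([np.cross(sg*y,z),sg*y,z],1);best.append(np.degrees(Ro.from_matrix(R.T@G).as_rotvec()).round(2))
        print('turn',best)
if __name__=='__main__':
    s=st()
    if len(sys.argv)>3: delta(s,[float(a) for a in sys.argv[1:4]],(0.334,0.943))
E
python3 st.py 544 293 240
```

```text
t: 2.62
ee_pos: [514.4, 166.4, 240.6]
tcp_rot: [[-0.944, 0.329, 0.0], [0.329, 0.944, -0.0], [-0.0, 0.0, -1.0]]
ft_force: [0.7, -0.8, 0.0]
grip_width: 85.4
t 2.62 p [514.4 166.4 240.6] R [[-0.944, 0.329, 0.0], [0.329, 0.944, -0.0], [-0.0, 0.0, -1.0]] w 85.4 F [ 0.7 -0.8  0. ] j [ 0.11  0.45 -0.73  1.98  0.4   0.85  0.4 ]
shift cm [ 1.37 12.93  0.06]
turn [array([0.  , 0.02, 0.28]), array([-3.0000e-02,  0.0000e+00, -1.7972e+02])]
```

```bash
cat > look.py <<'E'
import sys
from h import *
import pickle
tag=sys.argv[1];names=sys.argv[2:]
s=bot.sense();m=camera_model('wrist');im=get_image('wrist')
cv2.imwrite(f'pics/{tag}.png',im[:,:,::-1])
out={'m':m}
for n in names:
    r=spotter.outline_of(n,'wrist')
    if not r: print(n,'none');continue
    r=r[0];ys,xs=np.nonzero(r['mask']);print(n,round(r['score'],2),np.round(r['box'],1),xs.mean().round(1),ys.mean().round(1));out[n]=r
pickle.dump(out,open(f'{tag}.pkl','wb'));print(m['eye'],s['t'])
E
python3 look.py w1 red_cap_bottle
```

```text
red_cap_bottle 0.63 [403.  123.9  90.   73.9] 449.8 159.9
[438.56277899 192.426919   383.99464377] 2.6167
```

```bash
python3 -m inch '[[1.37,4,0,0,0,0.28,1],[1.37,8,0,0,0,0.28,1],[1.37,11,0,0,0,0.28,1],[1.37,12.93,0,0,0,0.28,1],[1.37,12.93,0,0,0,0.28,1]]'; python3 look.py w2 red_cap_bottle
```

```text
t: 3.13
ee_pos: [544.2, 304.4, 242.3]
tcp_rot: [[-0.945, 0.327, 0.003], [0.327, 0.945, 0.009], [0.001, 0.01, -1.0]]
ft_force: [-0.3, -0.6, -0.6]
grip_width: 85.1
red_cap_bottle 0.77 [271.8 142.2  63.3  71.4] 305.0 176.1
[467.97250437 328.78927913 385.78401028] 3.1333
```

View pics/w1.png

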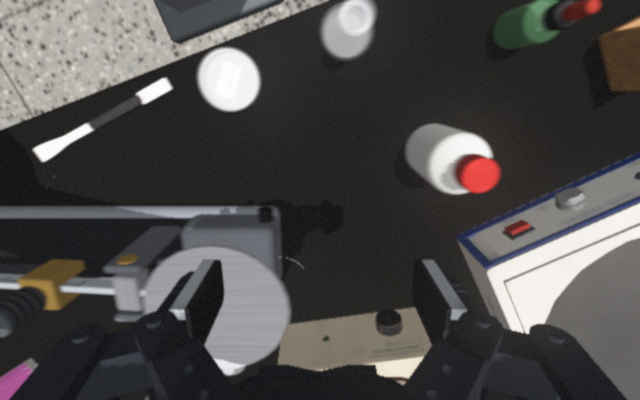

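View pics/w2.png

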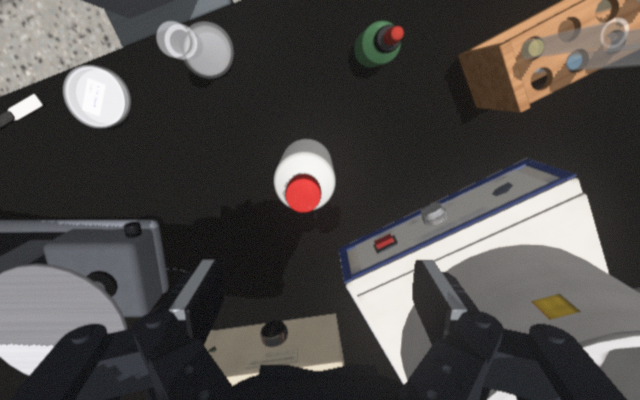

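w1 has the cap at (478,174), the pan at (215,305) and the knob at the left edge. w2 has the cap at (303,194) and the hotplate corner at (345,275).

```bash
python3 st.py; python3 - <<'E'
from h import *
import pickle
a=pickle.load(open('w1.pkl','rb'))['m'];b=pickle.load(open('w2.pkl','rb'))['m'];S=camera_model('scene');D=camera_model('side')
print(tri([ray(a,(478.5,174)),ray(b,(303,193.5))]))
print(tri([ray(a,(478.5,174)),ray(b,(303,193.5)),ray(S,(254,239)),ray(D,(326.5,249))]))
for m,p in((a,(478.5,174)),(b,(303,193.5))):print(atz(m,p,126),atz(m,p,120))
print('proj TCP z=58 in b',proj(b,[544,293,58]),proj(b,[544,304,242]))
print('pan',atz(a,(217,306),148),'hotplate',atz(b,(342,250),90),atz(b,(345,275),60))
print('hotplate tri',tri([ray(a,(457,238)),ray(b,(342,249))]))
print('pan rim',[atz(a,p,148).round() for p in((147,306),(290,308),(217,247))])
E
```

```text
t 3.23 p [543.7 299.4 241.7] R [[-0.944, 0.33, 0.002], [0.33, 0.944, 0.005], [0.0, 0.005, -1.0]] w 85.2 F [-0.4 -0.4  0.2] j [-0.13  0.54 -0.7   1.81  0.42  0.94  0.22]
(array([542.51027878, 292.75311899, 126.89159004]), [np.float64(0.1254089723436674), np.float64(0.1254089723435156)])
(array([542.97623419, 292.87577082, 122.22625654]), [np.float64(2.0002946843727867), np.float64(1.007476909202963), np.float64(1.2496914561241164), np.float64(2.1237781521642938)])
[543.00319179 293.08957738 126.        ] [545.43208902 295.43061804 120.        ]
[542.63892286 292.66023296 126.        ] [544.36342665 291.82579254 120.        ]
proj TCP z=58 in b [[305.97573676 174.5097759 ]] [[317.8291607 260.2812545]]
pan [575.83628304  54.28616542 148.        ] hotplate [621.45291423 304.32846749  90.        ] [668.05074898 295.49296504  60.        ]
hotplate tri (array([662.23214987, 298.01168279,   9.93584755]), [np.float64(0.5233376048445167), np.float64(0.5233376048444948)])
pan rim [array([556.,  -2., 148.]), array([598., 112., 148.]), array([525.,  77., 148.])]
```

```bash
python3 - <<'E'
from h import *
import pickle
b=pickle.load(open('w2.pkl','rb'))['m']
for z in(80,110):print(z,atz(b,(342,249),z).round(),atz(b,(527,160),z).round())
E
python3 st.py 543 293 58
```

```text
80 [626. 304.  80.] [594. 498.  80.]
110 [610. 306. 110.] [582. 481. 110.]
t 3.23 p [543.7 299.4 241.7] R [[-0.944, 0.33, 0.002], [0.33, 0.944, 0.005], [0.0, 0.005, -1.0]] w 85.2 F [-0.4 -0.4  0.2] j [-0.13  0.54 -0.7   1.81  0.42  0.94  0.22]
shift cm [-0.15 -0.73 18.37]
turn [array([ 0.3 , -0.01,  0.25]), array([ 2.0000e-02,  4.7000e-01, -1.7975e+02])]
```

```bash
python3 -m inch '[[-0.15,-0.73,2,0.3,0,0.25,1],[-0.15,-0.73,4,0.3,0,0.25,1],[-0.15,-0.73,6,0.3,0,0.25,1],[-0.15,-0.73,6.5,0.3,0,0.25,1],[-0.15,-0.73,6.5,0.3,0,0.25,1],[-0.15,-0.73,6.5,0.3,0,0.25,1]]'; python3 st.py 543 293 58;  python3 look.py w3 red_cap_bottle
```

```text
t: 3.73
ee_pos: [543.0, 291.6, 177.3]
tcp_rot: [[-0.942, 0.335, -0.0], [0.335, 0.942, -0.0], [0.0, -0.0, -1.0]]
ft_force: [-0.2, -0.5, -0.1]
grip_width: 85.3
t 3.73 p [543.  291.6 177.3] R [[-0.942, 0.335, -0.0], [0.335, 0.942, -0.0], [0.0, -0.0, -1.0]] w 85.3 F [-0.2 -0.5 -0.1] j [-0.15  0.61 -0.65  1.88  0.49  0.82  0.16]
shift cm [ 0.05  0.14 11.93]
turn [array([-0.01, -0.01, -0.06]), array([-1.0000e-02,  1.0000e-02,  1.7994e+02])]
red_cap_bottle 0.85 [280.8 145.9  75.8 100.9] 319.5 194.4
[467.37199452 318.00686333 320.72432112] 3.7333
```

View pics/w3.png

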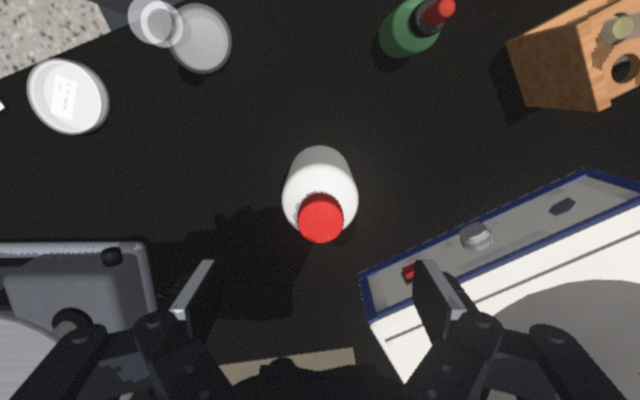

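The cap sits at (320,219), centred between the fingers, so I'm descending.

```bash
python3 - <<'E'
from h import *
import pickle
b=pickle.load(open('w3.pkl','rb'))['m']
print(proj(b,[543,293,126]),atz(b,(320.5,218),126))
E
python3 -m inch '[[0.05,0.14,2.5,0,0,0,1],[0.05,0.14,5,0,0,0,1],[0.05,0.14,7.5,0,0,0,1],[0.05,0.14,10,0,0,0,1],[0.05,0.14,11.3,0,0,0,1],[0.05,0.14,11.9,0,0,0,1],[0.05,0.14,11.9,0,0,0,1],[0.05,0.14,11.9,0,0,0,1]]'; python3 st.py
```

```text
[[320.56510296 220.10174759]] [541.62818629 293.43810821 126.        ]
t: 4.5
ee_pos: [543.9, 294.4, 60.0]
tcp_rot: [[-0.942, 0.334, 0.002], [0.334, 0.942, 0.002], [-0.002, 0.002, -1.0]]
ft_force: [0.4, -0.2, 0.4]
grip_width: 85.2
t 4.5 p [543.9 294.4  60. ] R [[-0.942, 0.334, 0.002], [0.334, 0.942, 0.002], [-0.002, 0.002, -1.0]] w 85.2 F [ 0.4 -0.2  0.4] j [-0.24  0.75 -0.53  1.95  0.64  0.61  0.03]
```

```bash
python3 -m inch '[[0,0,0.2,0,0,0,0],[0,0,0.2,0,0,0,-1],[0,0,0.2,0,0,0,-1],[0,0,0.2,0,0,0,-1],[0,0,0.2,0,0,0,-1],[0,0,0.2,0,0,0,-1],[0,0,0.2,0,0,0,-1],[0,0,0.2,0,0,0,-1]]'; python3 st.py
```

```text
t: 5.17
ee_pos: [544.5, 294.4, 59.5]
tcp_rot: [[-0.942, 0.335, 0.004], [0.335, 0.942, 0.002], [-0.003, 0.003, -1.0]]
ft_force: [-1.6, -3.1, 7.3]
grip_width: 56.3
t 5.17 p [544.5 294.4  59.5] R [[-0.942, 0.335, 0.004], [0.335, 0.942, 0.002], [-0.003, 0.003, -1.0]] w 56.3 F [-1.6 -3.1  7.3] j [-0.24  0.75 -0.53  1.95  0.65  0.61  0.03]
```

```bash
python3 -m inch '[[0,0,-1,0,0,0,-1],[0,0,-2.5,0,0,0,-1],[0,0,-4.5,0,0,0,-1],[0,0,-6,0,0,0,-1],[0,0,-6,0,0,0,-1],[0,0,-6,0,0,0,-1],[0,0,-6,0,0,0,-1],[0,0,-6,0,0,0,-1],[0,0,-6,0,0,0,-1],[0,0,-6,0,0,0,-1]]'; python3 st.py; python3 look.py w4 red_cap_bottle;python3 st.py
```

```text
t: 6.0
ee_pos: [543.9, 294.1, 118.7]
tcp_rot: [[-0.942, 0.335, 0.003], [0.335, 0.942, 0.001], [-0.002, 0.002, -1.0]]
ft_force: [0.0, 0.3, -3.6]
grip_width: 56.0
t 6.0 p [543.9 294.1 118.7] R [[-0.942, 0.335, 0.003], [0.335, 0.942, 0.001], [-0.002, 0.002, -1.0]] w 56.0 F [ 0.   0.3 -3.6] j [-0.2   0.68 -0.6   1.92  0.57  0.72  0.1 ]
red_cap_bottle 0.8 [247.2 177.6 137.  195.7] 317.5 277.3
[467.82103958 320.38908981 261.93901163] 6.0
t 6.1 p [544.  294.3 119. ] R [[-0.942, 0.335, 0.003], [0.335, 0.942, 0.001], [-0.003, 0.002, -1.0]] w 55.8 F [ 0.3  0.3 -3.5] j [-0.2   0.68 -0.6   1.92  0.57  0.72  0.1 ]
```

View pics/w4.png

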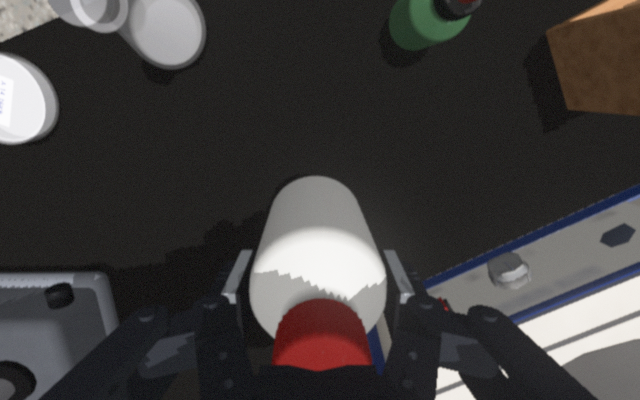

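The bottle is held upright and centred. The force of −3.5 N suggests about 0.36 kg. Next I move it over the pan.

```bash
python3 st.py 578 52 250; python3 - <<'E'
from h import *
import pickle
S=camera_model('scene');D=camera_model('side')
get_image('scene');get_image('side')
a=spotter.outline_of('pan_top','scene');b=spotter.outline_of('pan_top','side')
for m,r in((S,a),(D,b)):
    if r:
        mm=r[0]['mask'].astype('uint8');ys,xs=np.nonzero(mm);x,y,w,h=r[0]['box'];print(r[0]['score'],r[0]['box'],atz(m,(x+w/2,y+h/2),148).round(1))
E
```

```text
t 6.1 p [544.  294.3 119. ] R [[-0.942, 0.335, 0.003], [0.335, 0.942, 0.001], [-0.003, 0.002, -1.0]] w 55.8 F [ 0.3  0.3 -3.5] j [-0.2   0.68 -0.6   1.92  0.57  0.72  0.1 ]
shift cm [-11.34 -21.66 -13.12]
turn [array([ 0.13,  0.15, -0.04]), array([  0.23,  -0.21, 179.96])]
0.88 [300.5, 175.2, 37.6, 32.4] [580.8  52.2 148. ]
0.68 [302.2, 186.4, 49.2, 13.5] [569.5  70.8 148. ]
```

```bash
python3 -m inch '[[0,-1,-2.5,0.13,0.15,0,-1],[-1,-3,-5.5,0.13,0.15,0,-1],[-2.5,-5,-8.5,0.13,0.15,0,-1],[-4,-8,-11,0.13,0.15,0,-1],[-5.5,-11,-13.1,0.13,0.15,0,-1],[-7.5,-14,-13.1,0.13,0.15,0,-1],[-9.5,-17.5,-13.1,0.13,0.15,0,-1],[-10.5,-20,-13.1,0.13,0.15,0,-1],[-11.2,-21.2,-13.1,0.13,0.15,0,-1],[-11.4,-21.6,-13.1,0.13,0.15,0,-1],[-11.4,-21.6,-13.1,0.13,0.15,0,-1],[-11.4,-21.6,-13.1,0.13,0.15,0,-1]]'; python3 st.py 579 51 215; python3 look.py w5 red_cap_bottle; python3 - <<'E'
from h import *
cv2.imwrite('pics/sc5.png',cv2.resize(get_image('scene')[100:260,250:450,::-1],None,fx=3.5,fy=3.5,interpolation=cv2.INTER_CUBIC))
cv2.imwrite('pics/sd5.png',cv2.resize(get_image('side')[80:280,220:430,::-1],None,fx=3,fy=3,interpolation=cv2.INTER_CUBIC))
E
```

```text
t: 7.3
ee_pos: [578.7, 54.0, 250.3]
tcp_rot: [[-0.943, 0.333, 0.001], [0.333, 0.943, 0.001], [-0.0, 0.002, -1.0]]
ft_force: [1.4, 1.0, -3.9]
grip_width: 55.8
t 7.3 p [578.7  54.  250.3] R [[-0.943, 0.333, 0.001], [0.333, 0.943, 0.001], [-0.0, 0.002, -1.0]] w 55.8 F [ 1.4  1.  -3.9] j [ 0.31  0.49 -0.73  1.89  0.4   0.92  0.63]
shift cm [-0.13 -0.28  3.53]
turn [array([0.09, 0.02, 0.02]), array([-3.0000e-02,  1.5000e-01, -1.7998e+02])]
red_cap_bottle 0.84 [246.  180.  136.8 191.7] 317.6 277.5
[502.86642174  80.12615064 393.68961726] 7.3
```

View pics/w5.png

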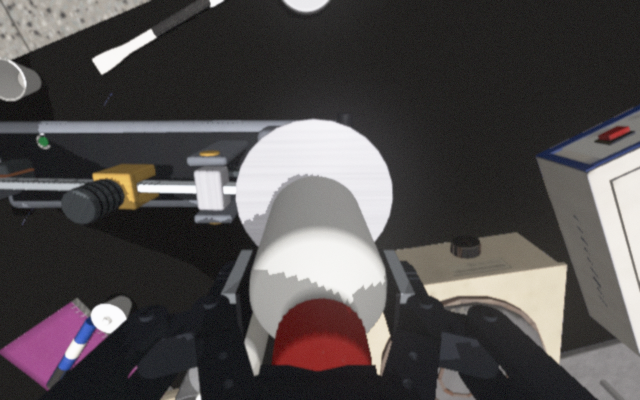

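View pics/sd5.png

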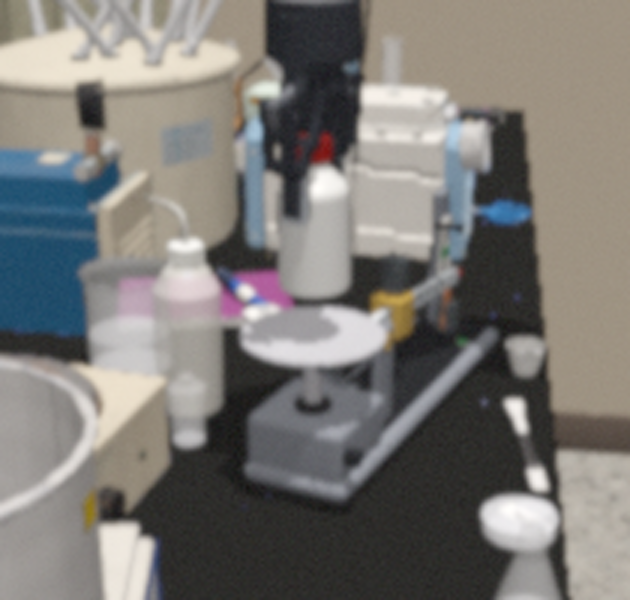

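View pics/sc5.png

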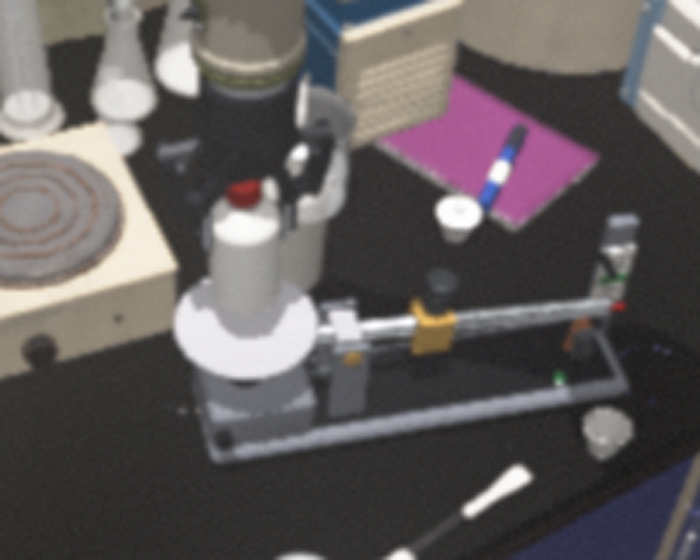

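```bash
python3 - <<'E'
from h import *
import pickle
b=pickle.load(open('w5.pkl','rb'))['m']
x=np.array([-.943,.333])
print(atz(b,(314,119),148)[:2]-62*x)
E
python3 -m inch '[[-0.1,-0.2,1.5,0.1,0,0,-1],[-0.1,-0.2,3,0.1,0,0,-1],[-0.1,-0.2,3.5,0.1,0,0,-1],[-0.1,-0.2,3.9,0.1,0,0,-1],[-0.1,-0.2,4.2,0.1,0,0,-1],[-0.1,-0.2,4.5,0.1,0,0,-1],[-0.1,-0.2,4.8,0.1,0,0,-1],[-0.1,-0.2,5.1,0.1,0,0,-1],[-0.1,-0.2,5.3,0.1,0,0,-1],[-0.1,-0.2,5.4,0.1,0,0,-1],[-0.1,-0.2,5.4,0.1,0,0,-1]]'; python3 st.py 579 51 191.5
```

```text
[580.55079493  50.14237802]
t: 8.42
ee_pos: [579.0, 52.0, 196.2]
tcp_rot: [[-0.943, 0.332, 0.0], [0.332, 0.943, -0.001], [-0.0, -0.001, -1.0]]
ft_force: [-0.5, -0.4, -2.2]
grip_width: 55.6
t 8.42 p [579.   52.  196.2] R [[-0.943, 0.332, 0.0], [0.332, 0.943, -0.001], [-0.0, -0.001, -1.0]] w 55.6 F [-0.5 -0.4 -2.2] j [ 0.28  0.55 -0.68  1.94  0.47  0.82  0.57]
shift cm [-0.03 -0.09  0.47]
turn [array([-0.03,  0.02,  0.09]), array([-4.0000e-02, -5.0000e-02, -1.7991e+02])]
```

```bash
python3 -m inch '[[0,0,0.1,0,0,0,-1],[0,0,0.2,0,0,0,-1],[0,0,0.3,0,0,0,-1],[0,0,0.3,0,0,0,-1],[0,0,0.3,0,0,0,-1]]'; python3 st.py
```

```text
t: 8.83
ee_pos: [579.0, 51.9, 193.1]
tcp_rot: [[-0.943, 0.332, 0.0], [0.332, 0.943, -0.001], [-0.0, -0.001, -1.0]]
ft_force: [0.1, -0.4, -2.3]
grip_width: 56.3
t 8.83 p [579.   51.9 193.1] R [[-0.943, 0.332, 0.0], [0.332, 0.943, -0.001], [-0.0, -0.001, -1.0]] w 56.3 F [ 0.1 -0.4 -2.3] j [ 0.28  0.55 -0.68  1.94  0.48  0.81  0.56]
```

```bash
python3 -m inch '[[0,0,0.1,0,0,0,-1],[0,0,0.2,0,0,0,-1],[0,0,0.2,0,0,0,-1]]'; python3 st.py;python3 -m inch '[[0,0,0.05,0,0,0,-1],[0,0,0.1,0,0,0,-1],[0,0,0.1,0,0,0,-1]]'; python3 st.py
```

```text
t: 9.08
ee_pos: [579.2, 51.8, 191.6]
tcp_rot: [[-0.943, 0.333, 0.001], [0.333, 0.943, -0.001], [-0.001, -0.001, -1.0]]
ft_force: [-1.1, -0.7, 2.4]
grip_width: 55.9
t 9.08 p [579.2  51.8 191.6] R [[-0.943, 0.333, 0.001], [0.333, 0.943, -0.001], [-0.001, -0.001, -1.0]] w 55.9 F [-1.1 -0.7  2.4] j [ 0.28  0.56 -0.68  1.94  0.48  0.81  0.56]
t: 9.33
ee_pos: [579.4, 51.7, 191.4]
tcp_rot: [[-0.943, 0.333, 0.002], [0.333, 0.943, -0.002], [-0.002, -0.001, -1.0]]
ft_force: [-2.2, -1.6, 8.8]
grip_width: 55.8
t 9.33 p [579.4  51.7 191.4] R [[-0.943, 0.333, 0.002], [0.333, 0.943, -0.002], [-0.002, -0.001, -1.0]] w 55.8 F [-2.2 -1.6  8.8] j [ 0.28  0.56 -0.68  1.94  0.48  0.81  0.56]
```

```bash
python3 -m inch '[[0,0,-0.08,0,0,0,-1],[0,0,-0.1,0,0,0,0.3],[0,0,-0.1,0,0,0,0.4],[0,0,-0.1,0,0,0,0.5],[0,0,-0.1,0,0,0,0.7],[0,0,-0.1,0,0,0,0.9],[0,0,-0.1,0,0,0,1],[0,0,-0.1,0,0,0,1],[0,0,-0.1,0,0,0,1]]'; python3 st.py; python3 look.py w6 red_cap_bottle
```

```text
t: 10.08
ee_pos: [579.5, 51.7, 192.4]
tcp_rot: [[-0.943, 0.333, 0.002], [0.333, 0.943, -0.002], [-0.002, -0.001, -1.0]]
ft_force: [-0.4, 0.5, 0.3]
grip_width: 85.7
t 10.08 p [579.5  51.7 192.4] R [[-0.943, 0.333, 0.002], [0.333, 0.943, -0.002], [-0.002, -0.001, -1.0]] w 85.7 F [-0.4  0.5  0.3] j [ 0.28  0.55 -0.68  1.94  0.48  0.81  0.56]
red_cap_bottle 0.63 [244.2 176.4 134.7 195.8] 312.8 276.6
[503.5381939   78.28029464 335.66369294] 10.0833
```

View pics/w6.png

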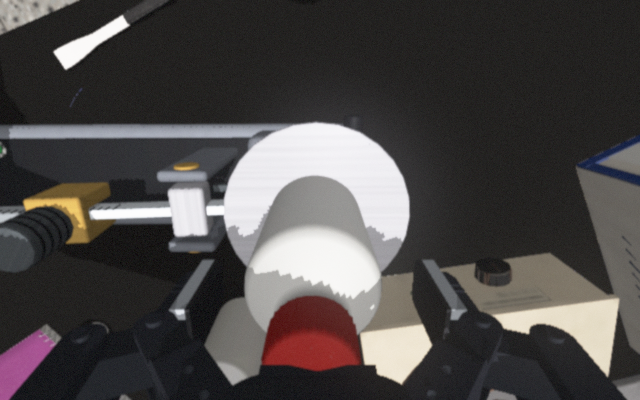

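The bottle stands on the pan, released, with both fingers clear. I'm rising straight up and then moving towards the poise.

```bash
python3 -m inch '[[0,0,-1.5,0,0,0,1],[0,0,-4,0,0,0,1],[0,0,-7.5,0,0,0,1],[0,0,-10.5,0,0,0,1],[0,0,-11.5,0,0,0,1],[0,-2,-11.5,0,0,0,1],[0,-5,-11.5,0,0,0,1],[0,-8,-11.5,0,0,0,1],[0,-11,-11.5,0,0,0,1],[0,-13,-11.5,0,0,0,1],[0,-14,-11.5,0,0,0,1],[0,-14,-11.5,0,0,0,1],[0,-14,-11.5,0,0,0,1]]'; python3 st.py;  python3 look.py w7 poise_knob pan_top; python3 - <<'E'
from h import *
cv2.imwrite('pics/sc7.png',cv2.resize(get_image('scene')[100:260,250:450,::-1],None,fx=3.5,fy=3.5,interpolation=cv2.INTER_CUBIC))
cv2.imwrite('pics/sd7.png',cv2.resize(get_image('side')[80:280,220:430,::-1],None,fx=3,fy=3,interpolation=cv2.INTER_CUBIC))
E
```

```text
t: 11.27
ee_pos: [532.9, -79.6, 307.7]
tcp_rot: [[-0.943, 0.333, 0.002], [0.333, 0.943, -0.001], [-0.002, -0.001, -1.0]]
ft_force: [0.4, 0.3, -0.3]
grip_width: 85.7
t 11.27 p [532.9 -79.6 307.7] R [[-0.943, 0.333, 0.002], [0.333, 0.943, -0.001], [-0.002, -0.001, -1.0]] w 85.7 F [ 0.4  0.3 -0.3] j [ 0.61  0.37 -0.77  1.9   0.31  0.98  0.94]
poise_knob 0.77 [268.4 150.3  38.9  49.1] 287.2 176.6
pan_top 0.69 [393.  112.5 130.2 119.3] 444.6 161.5
[456.94319062 -53.04609087 450.86998603] 11.2667
```

View pics/w7.png

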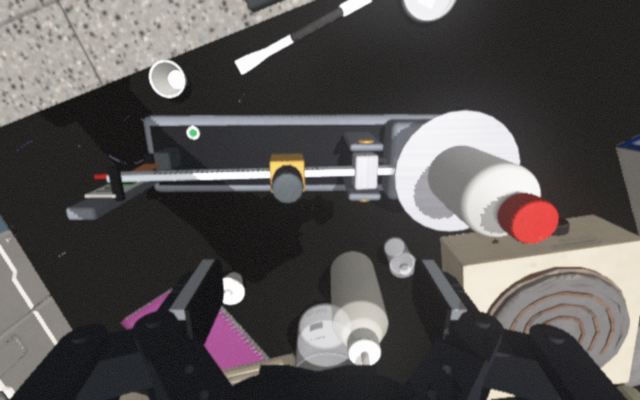

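View pics/sc7.png

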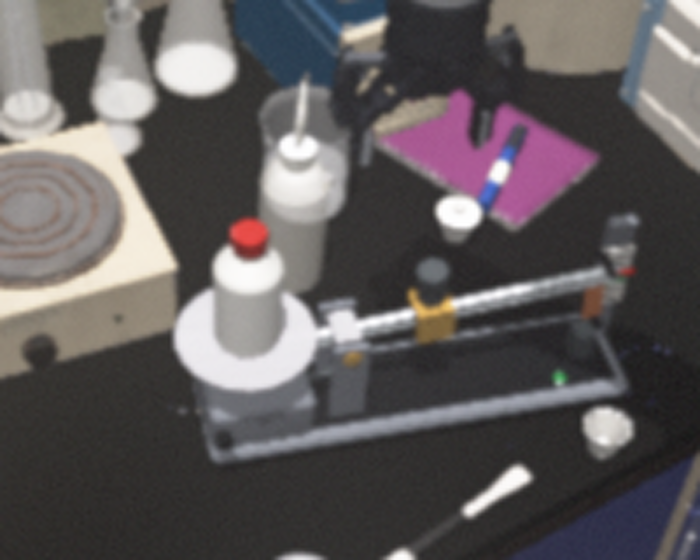

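View pics/sd7.png

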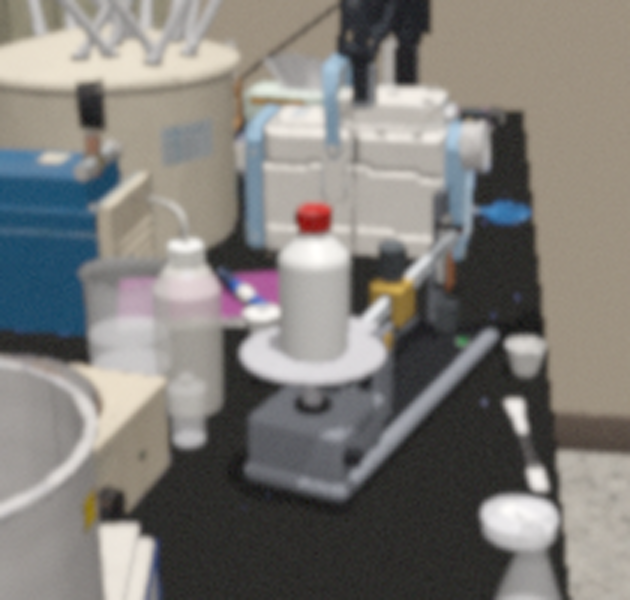

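w7 has the knob top at (288,186), the pointer tip at (97,177), the fulcrum near (367,170), and the bottle well on the pan. In sc7 the pointer is now high, so the beam is on its pan-down stop.

```bash
python3 - <<'E'
from h import *
import pickle
b=pickle.load(open('w7.pkl','rb'))['m']
tip=atz(b,(97,177),136);pan=atz(b,(457,171),132);k=atz(b,(288,187),179)
piv=np.array([549.5,-34]);print('tip',tip,'pan',pan,'knobtop',k)
y=-(tip[:2]-piv);print(np.linalg.norm(y));y/=np.linalg.norm(y);print(y)
y0=pan[:2]-tip[:2];print(np.linalg.norm(y0),y0/np.linalg.norm(y0))
print('s knob',-(k[:2]-piv)@y, 'perp',(k[:2]-piv)@np.array([y[1],-y[0]]))
E
```

```text
tip [ 463.45661453 -286.85219946  136.        ] pan [576.97842848  50.92762101 132.        ] knobtop [ 524.97211261 -104.43302039  179.        ]
267.0911809737621
[0.32214986 0.94668869]
356.34591250424967 [0.31857195 0.94789868]
s knob 74.5797989921649 perp -0.5302861366977493
```

```bash
python3 - <<'E'
from h import *
import pickle
b=pickle.load(open('w7.pkl','rb'))['m']
y=np.array([.322,.947]);x=np.array([.947,-.322]);piv=np.array([549.5,-34])
for n,p,z in(('washtop',(365,350),210),('beaker rim',(322,310),118),('washbody near',(355,255),30),('post top',(72,212),180)):
    q=atz(b,p,z)[:2]-piv;print(n,'x',q@x,'s',-q@y)
E
python3 st.py 524.8 -106 195;python3 st.py 524.8 -106 150
```

```text
washtop x 145.75885475586148 s 7.529321578968301
beaker rim x 172.16053237987606 s 45.82979865453979
washbody near x 146.2083710232772 s -2.5109946584194778
post top x 20.07576655217648 s 265.62665529277916
t 11.52 p [533.1 -78.7 307.6] R [[-0.944, 0.331, 0.002], [0.331, 0.944, -0.001], [-0.002, -0.001, -1.0]] w 85.3 F [-0.4 -0.6  0.2] j [ 0.61  0.37 -0.77  1.9   0.31  0.98  0.94]
shift cm [-0.1  -2.85 11.27]
turn [array([-0.04,  0.13,  0.19]), array([-2.0000e-01, -6.0000e-02, -1.7981e+02])]
t 11.52 p [533.1 -78.7 307.6] R [[-0.944, 0.331, 0.002], [0.331, 0.944, -0.001], [-0.002, -0.001, -1.0]] w 85.3 F [-0.4 -0.6  0.2] j [ 0.61  0.37 -0.77  1.9   0.31  0.98  0.94]
shift cm [-0.09 -2.84 15.77]
turn [array([-0.04,  0.13,  0.19]), array([-2.0000e-01, -6.0000e-02, -1.7981e+02])]
```

```bash
python3 -m inch '[[-0.1,-1.5,2.5,0,0.1,-0.5,1],[-0.1,-2.5,5.5,0,0.1,-0.5,1],[-0.1,-2.85,9,0,0.1,-0.5,1],[-0.1,-2.85,11.5,0,0.1,-0.5,1],[-0.1,-2.85,12.5,0,0.1,-0.5,1],[-0.1,-2.85,12.5,0,0.1,-0.5,1],[-0.1,-2.85,12.5,0,0.1,-0.5,1]]'; python3 st.py 524.8 -106 150;  python3 look.py w8 poise_knob
```

```text
t: 12.1
ee_pos: [525.5, -105.1, 183.2]
tcp_rot: [[-0.947, 0.321, 0.0], [0.321, 0.947, -0.0], [-0.0, -0.0, -1.0]]
ft_force: [1.7, 0.9, -0.4]
grip_width: 85.3
t 12.1 p [ 525.5 -105.1  183.2] R [[-0.947, 0.321, 0.0], [0.321, 0.947, -0.0], [-0.0, -0.0, -1.0]] w 85.3 F [ 1.7  0.9 -0.4] j [ 0.57  0.51 -0.67  2.05  0.47  0.73  0.84]
shift cm [ 0.04 -0.1   3.32]
turn [array([-0.01,  0.02,  0.77]), array([-4.0000e-02, -1.0000e-02, -1.7923e+02])]
poise_knob 0.88 [281.8 181.8  63.2  98. ] 313.1 230.2
[449.41425972 -79.70953433 326.5530348 ] 12.1
```

View pics/w8.png

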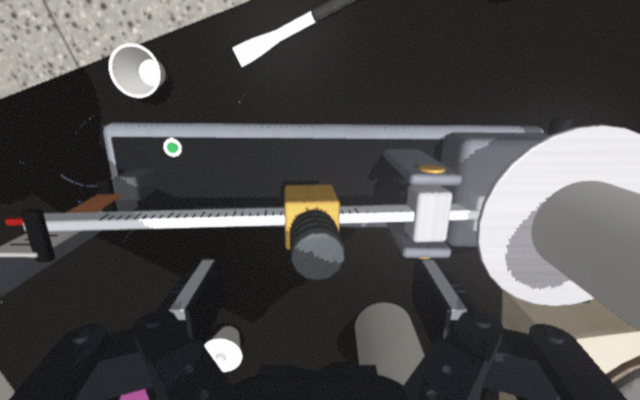

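The knob is centred at (319,254) between the fingers. I'm descending and half-closing into a loose cage.

```bash
python3 -m inch '[[0.04,-0.1,1.5,0,0,0,1],[0.04,-0.1,2.8,0,0,0,1],[0.04,-0.1,3.3,0,0,0,0.5],[0.04,-0.1,3.3,0,0,0,0],[0.04,-0.1,3.3,0,0,0,-0.12],[0.04,-0.1,3.3,0,0,0,-0.12],[0.04,-0.1,3.3,0,0,0,-0.12],[0.04,-0.1,3.3,0,0,0,-0.12]]'; python3 st.py;  python3 look.py w9 poise_knob
```

```text
t: 12.87
ee_pos: [525.7, -106.4, 151.8]
tcp_rot: [[-0.947, 0.322, 0.004], [0.322, 0.947, -0.001], [-0.004, -0.0, -1.0]]
ft_force: [-0.0, -0.1, -1.1]
grip_width: 37.3
t 12.87 p [ 525.7 -106.4  151.8] R [[-0.947, 0.322, 0.004], [0.322, 0.947, -0.001], [-0.004, -0.0, -1.0]] w 37.3 F [-0.  -0.1 -1.1] j [ 0.53  0.55 -0.63  2.08  0.53  0.66  0.79]
poise_knob 0.96 [279.5 195.7  72.7 124.2] 314.9 256.6
[449.19961952 -80.78812236 294.91960543] 12.8667
```

View pics/w9.png

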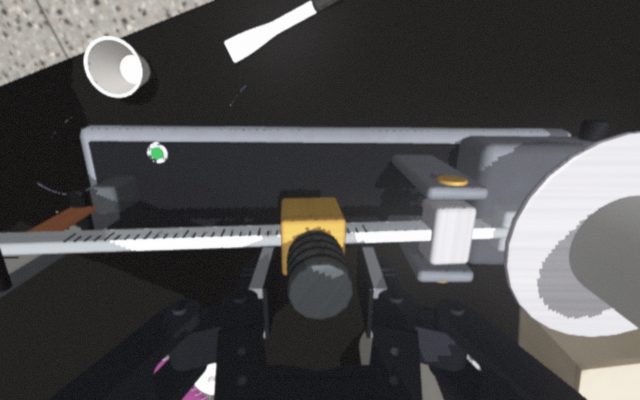

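The knob is caged at (320,288) with gaps on both sides. I'm dragging it outwards.

```bash
python3 -m inch '[[0,-0.5,0,0,0,0,-0.12],[0,-1,0,0,0,0,-0.12],[0,-1.8,0,0,0,0,-0.12],[0,-2.6,0,0,0,0,-0.12],[0,-3.4,0,0,0,0,-0.12],[0,-4.2,0,0,0,0,-0.12],[0,-5,-0.1,0,0,0,-0.12],[0,-5.8,-0.1,0,0,0,-0.12],[0,-6.6,-0.1,0,0,0,-0.12],[0,-7.2,-0.1,0,0,0,-0.12],[0,-7.6,-0.1,0,0,0,-0.12],[0,-7.9,-0.1,0,0,0,-0.12],[0,-7.9,-0.1,0,0,0,-0.12]]'; python3 st.py;  python3 look.py w10 poise_knob
```

```text
t: 14.05
ee_pos: [499.9, -182.0, 152.5]
tcp_rot: [[-0.947, 0.323, 0.003], [0.323, 0.947, -0.001], [-0.003, -0.0, -1.0]]
ft_force: [-0.3, -0.5, -0.4]
grip_width: 37.4
t 14.05 p [ 499.9 -182.   152.5] R [[-0.947, 0.323, 0.003], [0.323, 0.947, -0.001], [-0.003, -0.0, -1.0]] w 37.4 F [-0.3 -0.5 -0.4] j [ 0.69  0.55 -0.64  2.09  0.53  0.66  0.94]
poise_knob 0.63 [289.1 193.9  72.2 120.8] 323.6 254.1
[ 423.48009516 -156.27594631  295.65414886] 14.05
```

View pics/w10.png

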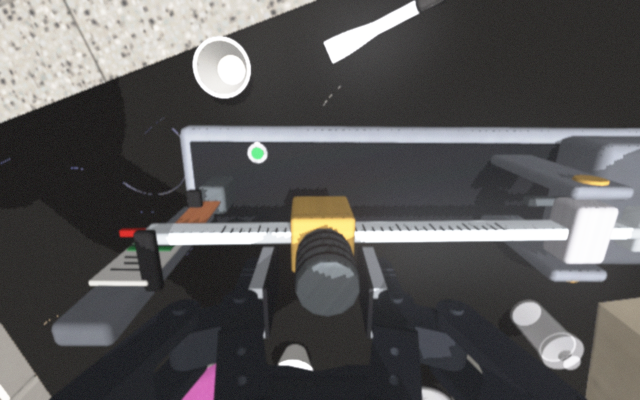

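```bash
python3 -m inch '[[0,-0.2,0,0,0,0,0.3],[0,-0.4,0,0,0,0,1],[0,-0.4,-0.5,0,0,0,1],[0,-0.4,-1,0,0,0,1],[0,-0.4,-1,0,0,0,1],[0,-0.4,-1,0,0,0,1],[0,-0.4,-1,0,0,0,1],[0,-0.4,-1,0,0,0,1],[0,-0.4,-1,0,0,0,1],[0,-0.4,-1,0,0,0,1],[0,-0.4,-1,0,0,0,1],[0,-0.4,-1,0,0,0,1],[0,-0.4,-1,0,0,0,1],[0,-0.4,-1,0,0,0,1],[0,-0.4,-1,0,0,0,1],[0,-0.4,-1,0,0,0,1],[0,-0.4,-1,0,0,0,1],[0,-0.4,-1,0,0,0,1],[0,-0.4,-1,0,0,0,1],[0,-0.4,-1,0,0,0,1]]'; python3 st.py;  python3 look.py w11 poise_knob; python3 - <<'E'
from h import *
cv2.imwrite('pics/sc11r.png',get_image('scene')[:,:,::-1]);cv2.imwrite('pics/sd11r.png',get_image('side')[:,:,::-1])
a=cv2.imread('pics/sc11r.png')[140:240,290:450];cv2.imwrite('pics/sc11.png',cv2.resize(a,None,fx=5,fy=5,interpolation=cv2.INTER_CUBIC))
E
```

```text
t: 15.82
ee_pos: [498.9, -185.0, 162.6]
tcp_rot: [[-0.947, 0.322, 0.003], [0.322, 0.947, -0.001], [-0.004, -0.0, -1.0]]
ft_force: [-0.2, -0.1, -0.3]
grip_width: 85.3
t 15.82 p [ 498.9 -185.   162.6] R [[-0.947, 0.322, 0.003], [0.322, 0.947, -0.001], [-0.004, -0.0, -1.0]] w 85.3 F [-0.2 -0.1 -0.3] j [ 0.71  0.54 -0.65  2.08  0.51  0.68  0.96]
poise_knob 0.87 [295.2 183.2  61.4 104.2] 325.2 235.5
[ 422.47256209 -159.41529448  305.75223348] 15.8167
```

View pics/w11.png

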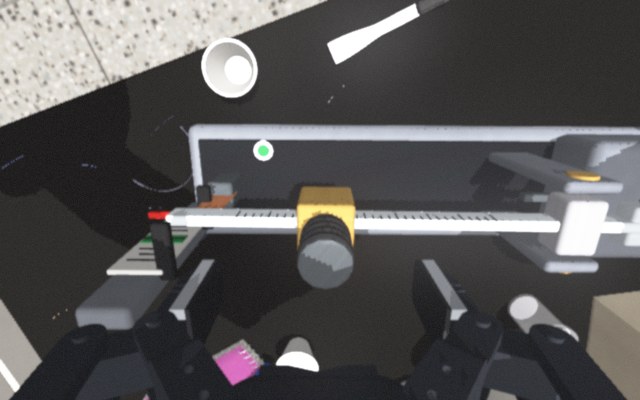

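View pics/sc11.png

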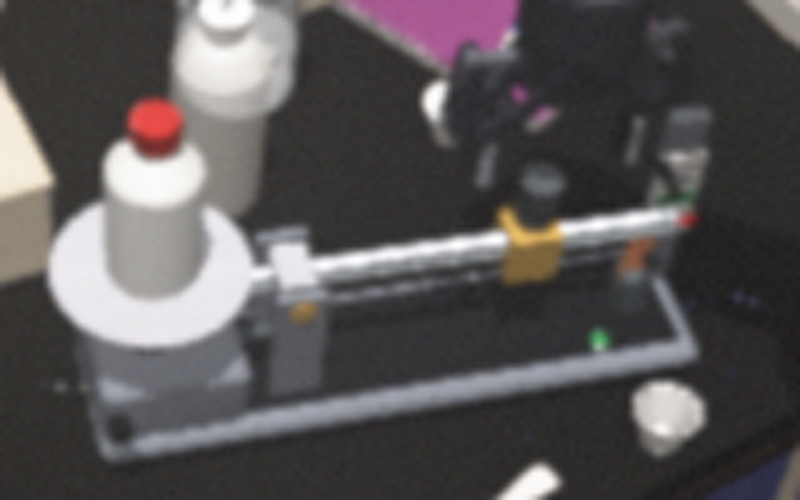

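The beam is now free, with the pointer at about (686,220) in the crop, between its two stop positions. I'll measure the red tip by colour in the scene and side views.

```bash
cat > red.py <<'E'
from h import *
import sys
def redc(im,box):
    x0,y0,x1,y1=box;a=im[y0:y1,x0:x1].astype(float)  # RGB
    w=np.clip(a[:,:,0]-1.3*np.maximum(a[:,:,1],a[:,:,2])-15,0,None)
    if w.sum()<30:return None
    ys,xs=np.mgrid[y0:y1,x0:x1];return np.array([(w*xs).sum()/w.sum(),(w*ys).sum()/w.sum()]),w.sum().round()
piv=np.array([549.5,-34]);y=np.array([.322,.947])
def P(t,off): return [*(piv-y*267*np.cos(t)),112-267*np.sin(t)+off]
B={'scene':(420,165,440,200),'side':(362,150,385,185)}
def meas(ims):
    for c,im in ims.items():
        m=camera_model(c);r=redc(im,B[c])
        if r is None: print(c,None);continue
        v=[proj(m,P(t,0))[0] for t in(-.09,0,.09)]
        row=r[0][1];print(c,r,'pred rows -.09,0,.09',[q.round(1).tolist() for q in v],'tilt raw',np.interp(row,[q[1] for q in v],[-.09,0,.09]).round(4))
if __name__=='__main__':
    for a in sys.argv[1:]:
        s,d=a.split(',');meas({'scene':cv2.imread(s)[:,:,::-1],'side':cv2.imread(d)[:,:,::-1]})
E
python3 red.py pics/scene0.png,pics/side0.png pics/sc11r.png,pics/sd11r.png
python3 - <<'E'
import cv2
a=cv2.imread('pics/w11.png')[180:300,80:240];cv2.imwrite('pics/w11c.png',cv2.resize(a,None,fx=5,fy=5,interpolation=cv2.INTER_CUBIC))
E
python3 st.py
```

```text
scene (array([426.43215917, 187.11692759]), np.float64(613.0)) pred rows -.09,0,.09 [[430.0, 176.2], [428.7, 181.3], [426.9, 186.4]] tilt raw 0.09
side None
scene (array([427.36012365, 183.54147347]), np.float64(194.0)) pred rows -.09,0,.09 [[430.0, 176.2], [428.7, 181.3], [426.9, 186.4]] tilt raw 0.0392
side None
t 16.02 p [ 499.  -185.   162.7] R [[-0.947, 0.322, 0.003], [0.322, 0.947, -0.001], [-0.004, -0.0, -1.0]] w 85.2 F [ 0.4 -0.2  0.2] j [ 0.71  0.54 -0.65  2.08  0.51  0.68  0.96]
```

View pics/w11c.png

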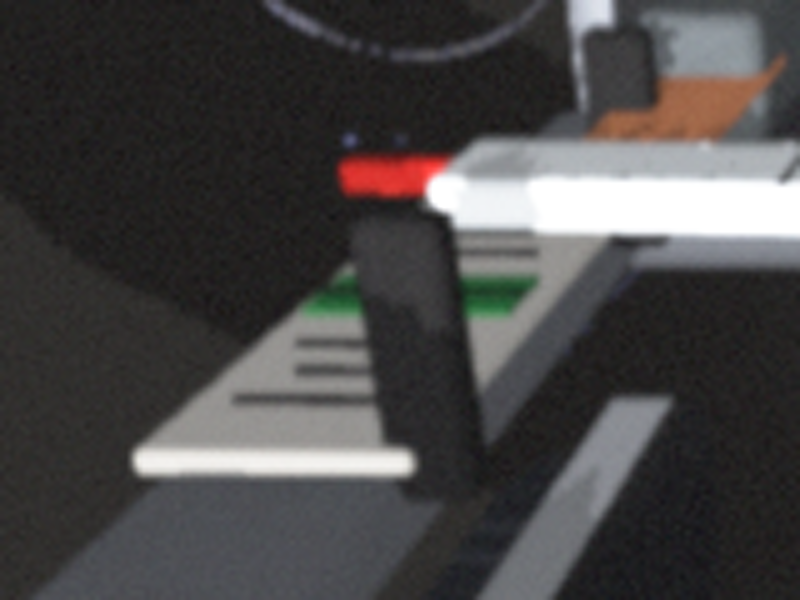

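```bash
python3 - <<'E'
from red import *
import pickle
for f,uv in(('w7',(96,177)),('w8',(7,222)),('w10',(121,233)),('w11',(148.6,215.4))):
    m=pickle.load(open(f+'.pkl','rb'))['m']
    print(f,uv,[proj(m,P(t,0))[0].round(1).tolist() for t in(-.09,-.045,0,.03,.045,.09)])
E
```

```text
w7 (96, 177) [[98.1, 177.1], [104.8, 174.0], [111.5, 171.2], [116.0, 169.4], [118.3, 168.6], [125.1, 166.1]]
w8 (7, 222) [[13.1, 222.5], [27.8, 215.5], [41.9, 209.1], [50.9, 205.3], [55.4, 203.4], [68.3, 198.2]]
w10 (121, 233) [[113.7, 244.2], [124.6, 234.7], [135.2, 226.3], [142.1, 221.2], [145.5, 218.8], [155.5, 212.1]]
w11 (148.6, 215.4) [[129.7, 235.9], [139.2, 227.3], [148.5, 219.7], [154.6, 215.0], [157.7, 212.8], [166.7, 206.6]]
```

```bash
python3 - <<'E'
from red import *
import pickle
m=pickle.load(open('w11.pkl','rb'))['m']
import cv2
r=pickle.load(open('w11.pkl','rb'))['poise_knob'];print(r['box'])
im=cv2.imread('pics/w11.png')[170:300,280:370];cv2.imwrite('pics/w11k.png',cv2.resize(im,None,fx=5,fy=5,interpolation=cv2.INTER_CUBIC))
for uv in((325.5,260),(327,260)):
    k=atz(m,uv,167);d=k[:2]-piv;s=-d@y;print(k,'s top',s,'level s',s-59*.026)
s=bot.sense();print('s tcp',-(s['ee_pos'][:2]-piv)@y,'perp',(s['ee_pos'][:2]-piv)@[.947,-.322])
E
```

```text
[295.2, 183.2, 61.4, 104.2]
[ 497.28016785 -180.97001158  167.        ] s top 155.9953869163527 level s 154.4613869163527
[ 497.50827962 -180.29652547  167.        ] s top 155.28414358431195 level s 153.75014358431196
s tcp 159.26516614233472 perp 0.7947937039055215
```

View pics/w11k.png

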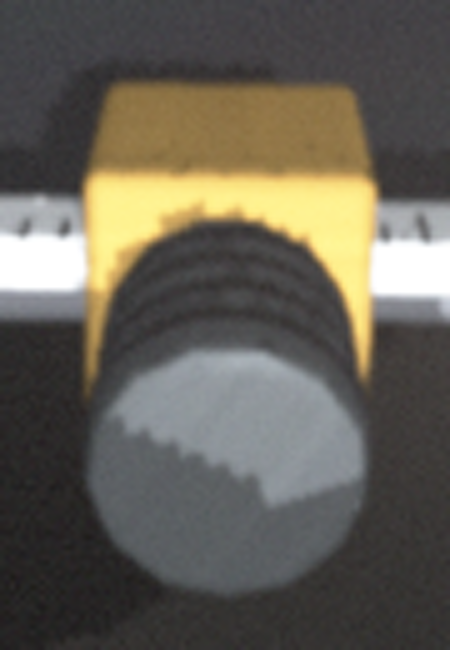

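```bash
python3 -m inch '[[0,0.38,0.3,0,0,0,0.6],[0,0.38,0.8,0,0,0,0],[0,0.38,1,0,0,0,-0.12],[0,0.38,1,0,0,0,-0.12],[0,0.38,1,0,0,0,-0.12],[0,0.6,1,0,0,0,-0.12],[0,0.8,1,0,0,0,-0.12],[0,1,1,0,0,0,-0.12],[0,1.2,1,0,0,0,-0.12],[0,1.3,1,0,0,0,-0.12],[0,1.37,1,0,0,0,-0.12],[0,1.4,1,0,0,0,-0.12],[0,1.4,1,0,0,0,-0.12],[0,1.4,1,0,0,0,-0.12]]'; python3 - <<'E'
from red import *
s=bot.sense();print('s tcp',-(s['ee_pos'][:2]-piv)@y,'perp',(s['ee_pos'][:2]-piv)@[.947,-.322],s['grip_width'])
E
```

```text
t: 17.18
ee_pos: [503.5, -171.7, 152.7]
tcp_rot: [[-0.947, 0.322, 0.004], [0.322, 0.947, -0.001], [-0.004, 0.0, -1.0]]
ft_force: [0.1, 0.4, -0.2]
grip_width: 37.7
s tcp 145.24147577730062 perp 0.8096104432801087 37.74853583088143
```

Now I open, rise clear of the poise, and let the beam settle.

```bash
python3 -m inch '[[0,0.2,0,0,0,0,0.3],[0,0.4,0,0,0,0,1],[0,0.4,-0.5,0,0,0,1],[0,0.4,-1.5,0,0,0,1],[0,0.4,-3,0,0,0,1],[0,0.4,-5,0,0,0,1],[0,0.4,-7,0,0,0,1],[0,0.4,-8,0,0,0,1],[0,0.4,-8,0,0,0,1],[0,0.4,-8,0,0,0,1],[0,0.4,-8,0,0,0,1],[0,0.4,-8,0,0,0,1],[0,0.4,-8,0,0,0,1],[0,0.4,-8,0,0,0,1],[0,0.4,-8,0,0,0,1],[0,0.4,-8,0,0,0,1],[0,0.4,-8,0,0,0,1],[0,0.4,-8,0,0,0,1],[0,0.4,-8,0,0,0,1],[0,0.4,-8,0,0,0,1]]'; python3 st.py;  python3 look.py w12; python3 - <<'E'
from h import *
cv2.imwrite('pics/sc12r.png',get_image('scene')[:,:,::-1]);cv2.imwrite('pics/sd12r.png',get_image('side')[:,:,::-1])
a=cv2.imread('pics/sc12r.png')[140:240,290:450];cv2.imwrite('pics/sc12.png',cv2.resize(a,None,fx=5,fy=5,interpolation=cv2.INTER_CUBIC))
a=cv2.imread('pics/w12.png')[130:250,60:220];cv2.imwrite('pics/w12c.png',cv2.resize(a,None,fx=5,fy=5,interpolation=cv2.INTER_CUBIC))
E
python3 red.py pics/sc12r.png,pics/sd12r.png
```

```text
t: 18.85
ee_pos: [504.6, -167.9, 232.7]
tcp_rot: [[-0.947, 0.322, 0.004], [0.322, 0.947, -0.001], [-0.004, -0.0, -1.0]]
ft_force: [0.5, -1.2, 0.1]
grip_width: 85.4
t 18.85 p [ 504.6 -167.9  232.7] R [[-0.947, 0.322, 0.004], [0.322, 0.947, -0.001], [-0.004, -0.0, -1.0]] w 85.4 F [ 0.5 -1.2  0.1] j [ 0.74  0.45 -0.73  2.01  0.41  0.82  1.03]
[ 428.04854734 -142.26127588  375.77068685] 18.85
scene (array([428.05362538, 181.62537764]), np.float64(132.0)) pred rows -.09,0,.09 [[430.0, 176.2], [428.7, 181.3], [426.9, 186.4]] tilt raw 0.0054
side None
```

View pics/w12.png

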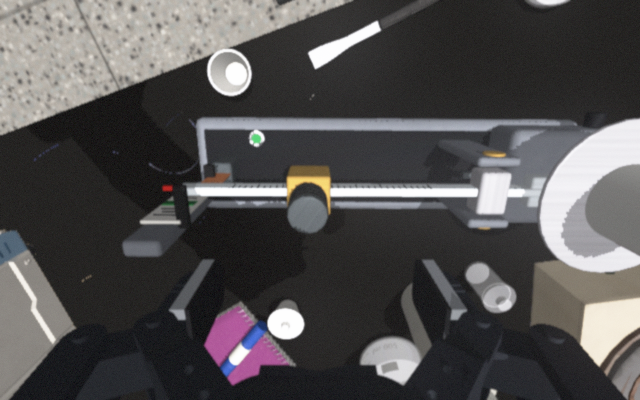

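View pics/w12c.png

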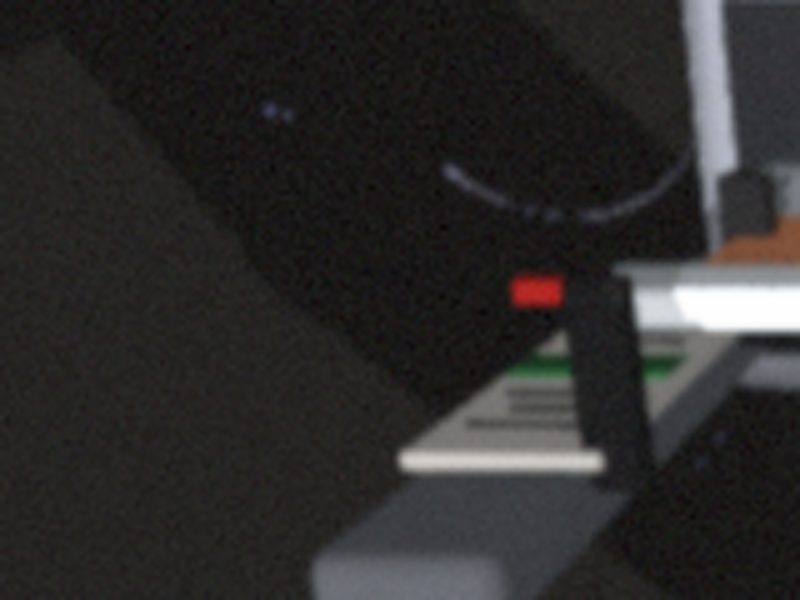

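View pics/sc12.png

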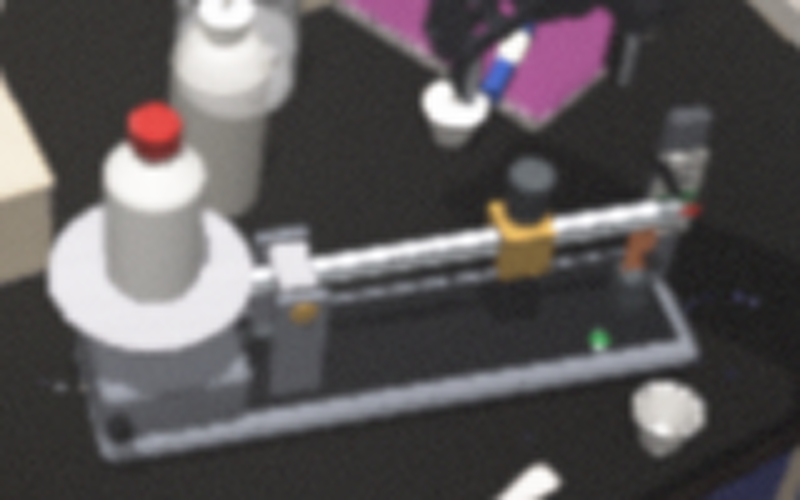

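Pointer and field sit close together. The scene view gives about −0.007 rad after bias correction. I'll cross-check with wrist views from other places.

```bash
python3 -m inch '[[3,-2,-2,0,0,0,1],[6,-5,-3,0,0,0,1],[9,-8,-3,0,0,0,1],[9,-11,-3,0,0,0,1],[9,-13,-3,0,0,0,1],[9,-14,-3,0,0,0,1],[9,-14,-3,0,0,0,1],[9,-14,-3,0,0,0,1],[9,-14,-3,0,0,0,1]]'; python3 look.py w13; python3 -m inch '[[-2,0,0,0,0,0,1],[-5,0,0,0,0,0,1],[-8,0,0,0,0,0,1],[-11,0,0,0,0,0,1],[-12,0,0,0,0,0,1],[-12,0,0,0,0,0,1],[-12,0,0,0,0,0,1]]'; python3 look.py w14; python3 - <<'E'
from h import *
cv2.imwrite('pics/sc14r.png',get_image('scene')[:,:,::-1]);cv2.imwrite('pics/sd14r.png',get_image('side')[:,:,::-1])
E
python3 red.py pics/sc14r.png,pics/sd14r.png
```

```text
t: 19.75
ee_pos: [375.1, -270.0, 262.4]
tcp_rot: [[-0.947, 0.32, 0.004], [0.32, 0.947, -0.001], [-0.004, 0.001, -1.0]]
ft_force: [0.0, 0.5, -0.4]
grip_width: 85.3
[ 298.42420229 -244.66806163  405.42303337] 19.75
t: 20.38
ee_pos: [489.0, -306.7, 262.3]
tcp_rot: [[-0.948, 0.317, 0.003], [0.317, 0.948, 0.001], [-0.003, 0.002, -1.0]]
ft_force: [-0.2, 0.6, -0.1]
grip_width: 85.3
[ 412.46614683 -281.71244751  405.45707153] 20.3833
scene (array([428.047219  , 181.53736964]), np.float64(345.0)) pred rows -.09,0,.09 [[430.0, 176.2], [428.7, 181.3], [426.9, 186.4]] tilt raw 0.0039
side None
```

View pics/w13.png

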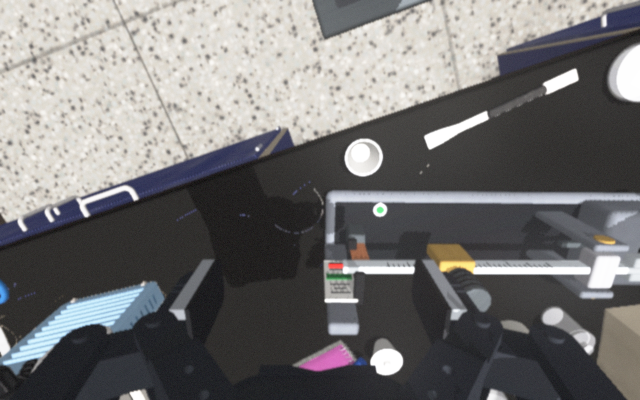

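View pics/w14.png

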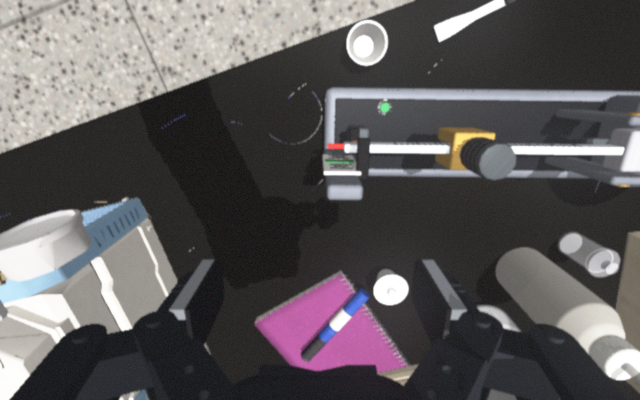

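w13 has the red tip near (336,266) and the green field near (340,277). w14 has the red at (336,147) and the green at (340,162). I'll triangulate both heights.

```bash
python3 - <<'E'
from red import *
import pickle
M=[];R=[];G=[];W=[]
for f,b in(('w13',(318,255,362,300)),('w14',(318,135,362,185))):
    im=cv2.imread(f'pics/{f}.png')[:,:,::-1];m=pickle.load(open(f+'.pkl','rb'))['m']
    r=redc(im,b);R.append(ray(m,r[0]))
    x0,y0,x1,y1=b;a=im[y0:y1,x0:x1].astype(float);w=np.clip(a[:,:,1]-1.3*np.maximum(a[:,:,0],a[:,:,2])-10,0,None);ys,xs=np.mgrid[y0:y1,x0:x1]
    g=((w*xs).sum()/w.sum(),(w*ys).sum()/w.sum());G.append(ray(m,g));print(f,r,g,w.sum())
    cv2.imwrite(f'pics/{f}c.png',cv2.resize(im[y0:y1,x0:x1,::-1],None,fx=8,fy=8,interpolation=cv2.INTER_CUBIC))
    print([ (t,proj(m,P(t,0))[0].round(1).tolist()) for t in(-.09,0,.09)])
print('red',tri(R));print('green',tri(G))
E
```

```text
w13 (array([335.62461039, 265.28971664]), np.float64(8438.0)) (np.float64(336.6042057326547), np.float64(277.25462094829896)) 746.5999999999997
[(-0.09, [332.4, 277.8]), (0, [330.3, 264.7]), (0.09, [330.5, 253.3])]
w14 (array([335.88969582, 145.85395711]), np.float64(9942.0)) (np.float64(335.8660229330114), np.float64(161.14272782136388)) 331.3999999999998
[(-0.09, [332.4, 151.5]), (0, [330.0, 146.5]), (0.09, [330.2, 142.3])]
red (array([ 464.12658043, -281.62644094,  115.05810006]), [np.float64(0.06396013494312036), np.float64(0.06396013494321019)])
green (array([ 477.38357314, -285.30821408,  114.99480217]), [np.float64(0.547807821479052), np.float64(0.547807821479067)])
```

View pics/w13c.png

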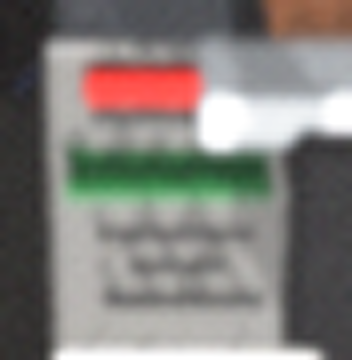

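View pics/w14c.png

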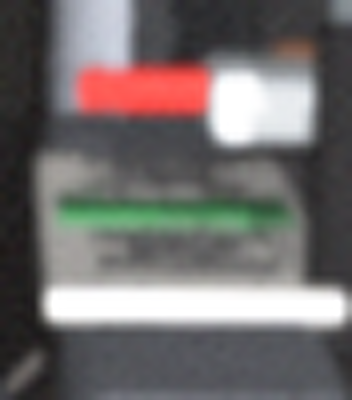

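Triangulated, the red tip stands 115.1 mm high and the green field's centre 115.0 mm, so the beam is level. The hand touches nothing, so I'm handing in.

```bash
python3 -c "
from bench import bot
print(bot.job_done())
s=bot.sense();print(s['t'],s['ft_force'])"
```

```text
the job is handed in; nothing more can be done
None
the job is handed in; nothing more can be done
```

The bottle is standing upright near the middle of the pan and the beam is level, with the pointer in the green field. I handed the job in at about 20.5 s.

**What I did:** I set the bottle down on the sinking pan until it met its stop, with a peak force of about 9 N. I then slid the counterpoise out to about 0.104 m. The free beam read about +0.027 rad, so I moved it back 4.4 mm to about 0.100 m, which suggests the bottle weighs about 0.33 kg. The wrist force had suggested about 0.36 kg, which is within its noise.

**Last checks:**
- **Pointer height:** two wrist views put the red tip at 115.1 mm and the centre of the green field at 115.0 mm, so about 0 rad.
- **Scene camera:** it gave +0.004 to +0.005 rad raw, or about −0.007 rad after correcting for its bias. This differs slightly from the wrist views, but both are well inside ±0.02. The reading held steady over the last 1.5 s.
- **Side camera:** the red tip could not be picked out in this view, so it gave no check.
- **Hand and bystanders:** the hand was clear and touched nothing. The bystanders that showed in the last pictures looked where they had been; I did not measure each one again.

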